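Clamp the order pad in its holder

TASK

Push the order pad fully home against the back stop of its metal holder. Then turn the winged clamp knob clockwise until its foot just touches the pad, and from that first touch add a quarter of a turn more, so that the pad is held but not crushed; let go and leave the other things alone.

Things in the scene. Friction and masses are not known exactly. Their poses are not given: they have to be found in the camera images.
- holder: order-pad holder fixed to the counter: flat aluminium base 196x186x6 mm with side rails, back stop and a clamp. Origin: centre of the base's underside; x points into the holder (the way the pad is pushed), y left, z up. A dark steel post behind the stop carries an arm (top z = 69 mm; its end boss 32 mm across, top z = 71 mm); the clamp screw runs down through it at x = 30 mm, y = 0
- stop_face (a point): middle of the back stop's front face, at holder x = 70 mm; axes as the holder's; stop's top 28 mm above the counter. Side rails: inner faces 78.5 mm either side of the middle, tops at 24 mm, near ends flared outward, 138 mm from the stop. Between them a fixed wooden backing board reaches 165 mm out from the stop; its top is 10.5 mm above the counter
- order_pad: spiral order pad lying flat on the backing board, pulled 40 to 58 mm out towards the robot: its solid block is 90 mm deep (along the push), 150 mm wide, 9 mm thick, about 0.12 kg. Origin: centre of its underside; when the pad lies square in the holder its frame is turned 8 degrees clockwise from the holder's. Fully home, its origin is 25 mm ahead of the holder's along holder x
- pad_back (a point): middle of the pad's far edge, which goes against the stop, 45 mm from its origin, half way up its thickness
- pad_front (a point): middle of the pad's near edge, on which to push, 45 mm from its origin, half way up its thickness
- knob (a joint): clamp knob's angle, rad; grows clockwise seen from above; screw, knob and foot sink 5 mm a turn. At 0 the wing lies along holder x, at q it is turned q clockwise. Starts at 0 to 0.5; first touch comes 0.15 to 0.65 turn later, differing each time. Drags about 0.05 N m free; within 15 degrees of first touch 0.15 to 0.2, a quarter turn on 0.22 (while turning; half or less at rest). Stays where left
- knob_grip (a point): middle of the knob's black wing, on the screw's axis: wing 52 mm long, 11 mm thick, 24 mm high (12 mm above and below this point), about 105 mm above the counter; grasp it across its thickness from above. The arm's boss below it is 34 mm lower at knob angle 0, up to 5 mm less as it sinks
- spindle: the clamp screw with its wing and, at its lower end over the pad, a round rubber-faced foot 30 mm across that turns with it; origin: on the screw's axis, 77 mm below the wing's middle. How far the foot is screwed on differs by up to 2 mm each time and is not measured. The foot is sprung: gives from about 12 N on, then 6.5 N more per mm of screw travel; about 19 N a quarter turn past first touch
- marker: marker pen lying on the counter to the left of the holder, 135 mm long, 16 mm thick; origin at its underside; bystander
- bell: call bell, 75 mm across, 54 mm high; bystander
- timer: round kitchen timer, 63 mm across, 50 mm high; bystander
- mill: small salt mill, 44 mm across, 90 mm high; bystander
- cups: stack of clear cups, 68 mm across, 68 mm high; bystander
There are look-alikes about, which are no part of the job. What is meant by the order_pad is not red, and is the larger of those in its own colour.

How it is judged:
On the way, in this order (a step that is already met when the one before it is completed fails the run):
1. the pad lies against the back stop (within 2.5 mm) with the foot not yet on it (x of pad_back in the frame of stop_face above -0.0025 m and contact force between spindle and order_pad below 0.5 N), for 0.2 s.
2. the foot touches the pad (contact force between spindle and order_pad above 2 N), for 0.1 s.
At the end, for the whole second after the job is handed in: The pad is home against the back stop (within 3.5 mm), the knob and pad are at rest and let go, and the clamp's foot presses on the pad as a quarter turn past first touch gives (16.2 to 21.8 N, about 60 to 120 degrees past the touch) (x of pad_back in the frame of stop_face above -0.0035 m and contact force between spindle and order_pad between 16.2 and 21.8 N and velocity of joint knob between -0.05 and 0.05 rad/s and linear speed of order_pad below 0.01 m/s).
It fails at once if the pad is crushed: the foot presses on it with more than 26 N (contact force between spindle and order_pad above 26 N).
It fails at once if a bystander is moved by more than 20 mm (distance of any of marker, bell, timer, mill, cups from where it was at the start of the episode above 0.02 m).
It also fails if it takes over 72 s, if anything falls off the work surface, if the arm or the gripper's body presses on something with over 40 N, if the wrist force passes 120 N, or if a joint passes its speed limit or range.

ROBOT

A 6-joint arm with a two-finger parallel gripper is mounted at the origin on a cart in front of the work surface, level with it; the furniture and walls round the work are solid. World frame = base frame: x ahead of the robot, y to its left, z up, the work surface at z = 0. Lengths are in m, angles in rad, forces in N, time in s.
With the tool pointing down it reaches from about 0.3 to 0.825 m from the base axis. Payload 5.4 kg.
Tool frame: the origin (TCP) lies midway between the tips of the shut fingers; the grasp point (between the pads) lies 19 mm behind it; z points along the fingers, y is the line along which they close (so a half turn about z gives the same grasp; the last joint's range is limited). The gripper opens to 92 mm and grips with 3 to 60 N. Pads are 20 mm wide; open, the fingers measure 128 mm over their backs; the gripper's body (75 mm by 189 mm) begins 69 mm behind the grasp point.
Start: joints at [-1.498, 0.158, 1.597, -0, 1.386, -0.21], TCP at [0.16, -0.552, 0.215] pointing down, gripper open.
Joint ranges: [-2.91, 2.91], [-0.94, 2.29], [0.18, 2.7], [-1.29, 4.43], [0.17, 2.64], [-3, 3]. Speed limits (rad/s): [2.57, 2.57, 3.14, 3.14, 3.14, 3.14].

INTERFACE

Orientations are given as [roll, pitch, yaw] about the fixed x, y, z axes, in that order (R = Rz(yaw) Ry(pitch) Rx(roll)).
In Python, from plant import manip gives the robot as it stands. The module is installed in compiled form; this text tells all that it offers.
- The arm moves only by the tool play_rows, never from a script. Its argument "rows" is a list of rows, each an object of numbers: "x", "y", "z": the shift along the tool's x, y, z normalised to -1 to 1, where 1 is 30 mm; "turn": the turn about the tool's z normalised to -1 to 1, where 1 is 0.1 rad. A call has 1 to 20 rows; each row shifts and turns the commanded pose from where the row before left it, along the tool's axes as they then stand; what a row does not reach is not made up. A row lasts 1/12 s, in which the tool goes at most 41.7 mm and 7.16 degrees, less where a joint would pass 70% of its speed; a pose out of reach is approached as far as the arm can. A call with a number of a shift or a turn outside -1 to 1 is refused whole. A call with a gripper value outside its range is refused whole. "jaw" is the opening, from -1 (shut) to 1 (fully open), set as the call begins (left out, the last holds). The fingers move at their own pace and stop on an object; "squeeze" is the grip in N (left out, the last holds). Time passes only in rows, so rows that do not move let the fingers close. It gives the time, the measured TCP pose, the force, the opening and the grip force at its end, in the units of the state.
- manip.observe(): the state, without advancing time (a new reading comes with each control period).
- manip.get_image(name): name is "scene" or "top" or "wrist"; returns (picture, depth): 400x640x3 uint8, red, green, blue; 400x640 float32, m along the optical axis (not along the pixel's ray), 0 where there is no reading.
- manip.calibration(name): a dict with "camera_matrix" (3x3 intrinsics, pixels), "D" ([k1, k2, p1, p2, k3] as OpenCV has them; the pictures are not rectified), "R" (3x3) and "t" (3): a world point X has camera coordinates R X + t; the wrist camera has in their place "T_tool_cam" (4x4, takes a point from camera to tool coordinates, whose origin is the TCP and whose axes are the flange's). Camera axes: x right, y down, z forward; pixel columns grow to the right and rows downward; lengths in m; the calibration is good to about 2 mm. A picture is of the moment at which its call begins: read the wrist's pose just before it. calibration takes no time and is no camera call.
- manip.sign_off(): hands the job in; it is judged then, once.
The state is a dict: "clock": time; "joint_positions": joint angles; "qvel": joint speeds; "joint_torque": joint torques, N m; "position": TCP position; "eef_rot": TCP orientation; "wrist_force": force on the tool from outside, world axes, zero at the start; "moment": the same for the moment, N m; "finger_gap": opening from 0.0 (shut) to 1.0 (fully open); "grip_force": force on a finger pad.
Only numpy, scipy, OpenCV 4.12 (cv2) and the standard library are available. Lean on these libraries where they do the work, as an engineer would, in place of code of your own. Each camera call takes 0.05 s, during which the arm holds its last target. There are 200 camera calls.

## Working session

There is one attempt and no reset: what is moved stays moved. The work goes in short steps, Python scripts to look and compute and a tool call to move; the robot and the scene stay as the last step left them, time stands still between calls to the robot, and variables do not carry over. Pictures are saved under pics/ and viewed, at most 10 in all, crops included, and the job is handed in when it is done.

Besides the shell and the picture viewer there is one more tool, called after "Request:" as name([rows], argument=value, ...), one row to a line, values as JSON. play_rows: Moves the arm, as the interface text tells. Its arguments: {"type":"object","properties":{"rows":{"type":"array"},"jaw":{"type":"number"},"squeeze":{"type":"number"}},"required":["rows"]}

```bash
mkdir -p pics; cat > h.py <<'E'
from plant import manip
import numpy as np, cv2
def shot(n):
    s=manip.observe(); im,d=manip.get_image(n); return s,im,d,manip.calibration(n)
def save(n,im): cv2.imwrite('pics/'+n+'.png',cv2.cvtColor(im,cv2.COLOR_RGB2BGR))
def Rm(rpy):
    from scipy.spatial.transform import Rotation as R
    return R.from_euler('xyz',rpy).as_matrix()
def cam(c,s):
    if 'R' in c: R=np.array(c['R']);t=np.array(c['t']);return R.T,-R.T@t
    T=np.array(c['T_tool_cam']);Rt=Rm(s['eef_rot']);return Rt@T[:3,:3],Rt@T[:3,3]+np.array(s['position'])
def rays(c,s,uv):
    u=cv2.undistortPoints(np.array(uv,float).reshape(-1,1,2),np.array(c['camera_matrix'],float),np.array(c['D'],float)).reshape(-1,2)
    R,o=cam(c,s);return o,np.c_[u,np.ones(len(u))]@R.T
def onz(c,s,uv,z):
    o,d=rays(c,s,uv);return o+d*((z-o[2])/d[:,2])[:,None]
def depthpts(c,s,uv,dep):
    o,d=rays(c,s,uv);return o+d*np.array([dep[int(v),int(u)] for u,v in uv])[:,None]
E
python3 - <<'E'
from h import *
for n in('scene','top'):
    s,im,d,c=shot(n);save(n,im);np.savez(n,im=im,d=d)
    print(n,cam(c,s)[1],c['camera_matrix'],c['D'])
print(s['eef_rot'],s['clock'],manip.calibration('wrist')['T_tool_cam'])
E
```

```text
scene [-0.08643916 -1.00385521  0.67264497] [[454.58286452   0.         318.01853735]
 [  0.         454.58286452 200.00073124]
 [  0.           0.           1.        ]] [0.00175841 0.         0.         0.         0.        ]
top [ 0.45896888 -0.01850498  1.07718496] [[393.26539083   0.         311.33870425]
 [  0.         393.26539083 193.14910351]
 [  0.           0.           1.        ]] [0.02598564 0.         0.         0.         0.        ]
[-3.13985995e+00 -3.81738940e-04  2.82801375e-01] 0.05 [[ 3.22268619e-04 -9.63181661e-01 -2.68851231e-01  7.47262864e-02]
 [ 9.99999904e-01  3.89932688e-04 -1.98278525e-04 -3.83466827e-04]
 [ 2.95812122e-04 -2.68851142e-01  9.63181694e-01 -1.70008384e-01]
 [ 0.00000000e+00  0.00000000e+00  0.00000000e+00  1.00000000e+00]]
```

View pics/top.png

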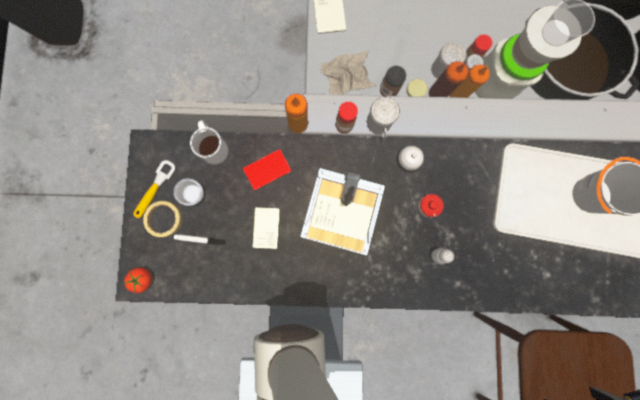

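View pics/scene.png

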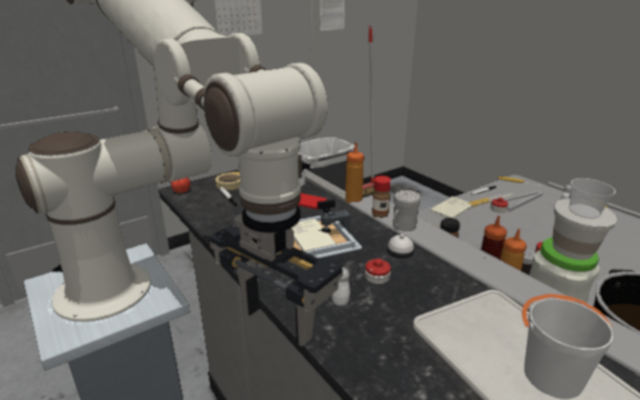

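```bash
python3 - <<'E'
from h import *
f=np.load('top.npz');im=f['im'];d=f['d']
save('topc',cv2.resize(im[160:265,290:395],None,fx=5.7,fy=5.7,interpolation=cv2.INTER_CUBIC))
s=manip.observe();c=manip.calibration('top')
print(onz(c,s,[(343,212),(322,170),(384,185),(369,253),(302,239)],0.006).round(4))
print((1.0772-d[165:260:6,300:390:6]).round(3))
E
```

```text
[[ 0.5416 -0.1004  0.006 ]
 [ 0.6562 -0.0402  0.006 ]
 [ 0.6192 -0.2115  0.006 ]
 [ 0.4332 -0.1722  0.006 ]
 [ 0.4654  0.0091  0.006 ]]
[[-0.015 -0.02  -0.021 -0.021 -0.015 -0.016 -0.021 -0.018 -0.017 -0.016
  -0.016 -0.02  -0.017 -0.012 -0.016]
 [-0.018 -0.011 -0.017 -0.013 -0.012 -0.018 -0.015 -0.016 -0.018 -0.015
  -0.014 -0.015 -0.016 -0.017 -0.014]
 [-0.012 -0.013 -0.013  0.002  0.016  0.017 -0.005 -0.007  0.054  0.058
   0.059 -0.013 -0.013 -0.015 -0.012]
 [-0.013 -0.013 -0.01   0.011 -0.005  0.002 -0.     0.019  0.058  0.059
  -0.006 -0.005 -0.007 -0.011 -0.012]
 [-0.009 -0.012 -0.007  0.015  0.004 -0.002  0.004  0.001  0.061  0.107
   0.006  0.018  0.019  0.011 -0.009]
 [-0.009 -0.008  0.001  0.     0.002  0.006  0.007  0.056  0.11   0.059
   0.006  0.     0.002  0.019 -0.007]
 [-0.006 -0.007  0.002  0.017  0.017  0.021  0.017  0.058  0.113  0.007
   0.005  0.008  0.004  0.016 -0.009]
 [-0.003 -0.004  0.021  0.017  0.022  0.018  0.021  0.019  0.02   0.021
   0.019  0.017  0.008  0.004 -0.003]
 [-0.002  0.001  0.02   0.021  0.017  0.021  0.021  0.024  0.019  0.023
   0.023  0.024  0.006 -0.     0.001]
 [ 0.002  0.01   0.024  0.025  0.026  0.021  0.022  0.024  0.023  0.024
   0.023  0.025  0.026  0.004  0.002]
 [ 0.004  0.025  0.026  0.026  0.025  0.026  0.024  0.027  0.023  0.025
   0.023  0.026  0.028  0.002  0.004]
 [ 0.008  0.014  0.016  0.013  0.013  0.027  0.027  0.026  0.027  0.025
   0.028  0.028  0.012  0.005  0.004]
 [ 0.006  0.011  0.016  0.02   0.014  0.017  0.015  0.012  0.016  0.029
   0.03   0.015  0.006  0.007  0.009]
 [ 0.009  0.009  0.013  0.012  0.015  0.019  0.019  0.02   0.019  0.021
   0.022  0.012  0.009  0.007  0.007]
 [ 0.012  0.011  0.008  0.01   0.009  0.012  0.012  0.012  0.015  0.023
   0.025  0.018  0.013  0.008  0.01 ]
 [ 0.015  0.013  0.01   0.01   0.014  0.012  0.013  0.012  0.014  0.015
   0.01   0.017  0.012  0.011  0.011]]
```

View pics/topc.png

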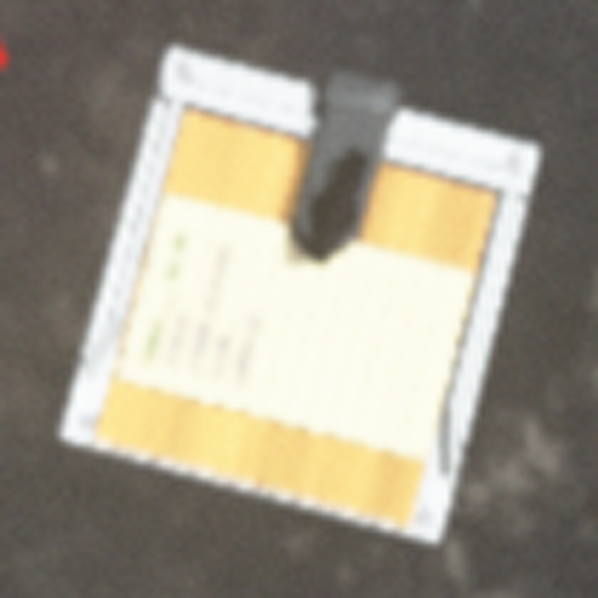

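Request:
play_rows([
  {"x": 0.83,"y": -0.533,"z": -0.07},
  {"x": 0.83,"y": -0.533,"z": -0.07},
  {"x": 0.83,"y": -0.533,"z": -0.07},
  {"x": 0.83,"y": -0.533,"z": -0.07},
  {"x": 0.83,"y": -0.533,"z": -0.07},
  {"x": 0.83,"y": -0.533,"z": -0.07},
  {"x": 0.83,"y": -0.533,"z": -0.07},
  {"x": 0.83,"y": -0.533,"z": -0.07},
  {"x": 0.83,"y": -0.533,"z": -0.07},
  {"x": 0.83,"y": -0.533,"z": -0.07},
  {"x": 0.83,"y": -0.533,"z": -0.07},
  {"x": 0.83,"y": -0.533,"z": -0.07},
  {"x": 0.83,"y": -0.533,"z": -0.07},
  {"x": 0.83,"y": -0.533,"z": -0.07},
  {"x": 0.83,"y": -0.533,"z": -0.07},
  {"x": 0.83,"y": -0.533,"z": -0.07},
  {"x": 0.83,"y": -0.533,"z": -0.07},
  {"x": 0.83,"y": -0.533,"z": -0.07},
  {"x": 0.83,"y": -0.533,"z": -0.07},
  {"x": 0.83,"y": -0.533,"z": -0.07},
])

```text
validation failed for argument at $.ro...
```

Request:
play_rows([
  {"turn": 0.9},
  {"turn": 0.9},
  {"turn": 0.9},
  {"turn": 0.9},
  {"turn": 0.9},
  {"turn": 0.98},
  {},
  {},
  {},
])

```text
validation failed for argument at $.ro...
```

```bash
python3 - <<'E'
from h import *
s,im,d,c=shot('wrist');save('w1',im);np.savez('w1',im=im,d=d)
print(s['position'],s['eef_rot'],s['joint_positions'],c['camera_matrix'],c['D'],s['moment'],s['wrist_force'])
E
```

```text
[ 0.160387   -0.55157564  0.21371762] [-3.13992962e+00 -3.62757666e-04  2.82744685e-01] [-1.49810251e+00  1.58957310e-01  1.59813805e+00  8.16455863e-06
  1.38619942e+00 -2.10052680e-01] [[296.17141706   0.         317.08981498]
 [  0.         296.17141706 200.82677875]
 [  0.           0.           1.        ]] [-0.02573367  0.          0.          0.          0.        ] [-0.01531441 -0.03565779 -0.00959569] [ 0.43330201  0.4516621  -0.45486045]
```

View pics/w1.png

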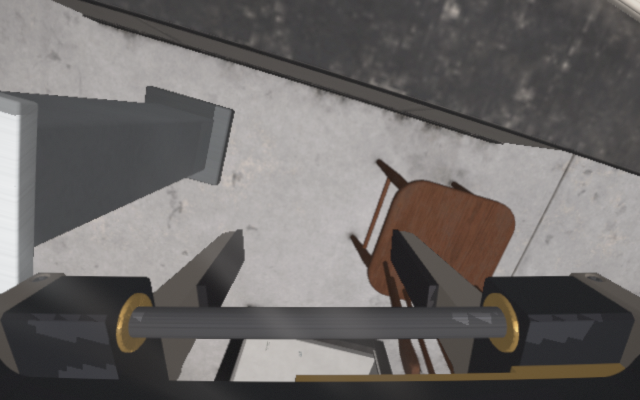

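Request:
play_rows([
  {"x": 0.75,"y": -0.583,"z": -0.07,"turn": 0},
  {"x": 0.75,"y": -0.583,"z": -0.07,"turn": 0},
  {"x": 0.75,"y": -0.583,"z": -0.07,"turn": 0},
  {"x": 0.75,"y": -0.583,"z": -0.07,"turn": 0},
  {"x": 0.75,"y": -0.583,"z": -0.07,"turn": 0},
  {"x": 0.75,"y": -0.583,"z": -0.07,"turn": 0},
  {"x": 0.75,"y": -0.583,"z": -0.07,"turn": 0},
  {"x": 0.75,"y": -0.583,"z": -0.07,"turn": 0},
  {"x": 0.75,"y": -0.583,"z": -0.07,"turn": 0},
  {"x": 0.75,"y": -0.583,"z": -0.07,"turn": 0},
  {"x": 0.75,"y": -0.583,"z": -0.07,"turn": 0},
  {"x": 0.75,"y": -0.583,"z": -0.07,"turn": 0},
  {"x": 0.75,"y": -0.583,"z": -0.07,"turn": 0},
  {"x": 0.75,"y": -0.583,"z": -0.07,"turn": 0},
  {"x": 0.75,"y": -0.583,"z": -0.07,"turn": 0},
  {"x": 0.75,"y": -0.583,"z": -0.07,"turn": 0},
  {"x": 0.75,"y": -0.583,"z": -0.07,"turn": 0},
  {"x": 0.75,"y": -0.583,"z": -0.07,"turn": 0},
  {"x": 0.75,"y": -0.583,"z": -0.07,"turn": 0},
  {"x": 0.75,"y": -0.583,"z": -0.07,"turn": 0},
])

```text
clock: 1.82
position: [0.4954, -0.0892, 0.2564]
eef_rot: [-3.141, 0.0, 0.283]
wrist_force: [-0.2, 0.2, -0.1]
finger_gap: 0.998
grip_force: 0.0
```

Request:
play_rows([
  {"x": 0,"y": 0,"z": 0,"turn": 0.9},
  {"x": 0,"y": 0,"z": 0,"turn": 0.9},
  {"x": 0,"y": 0,"z": 0,"turn": 0.9},
  {"x": 0,"y": 0,"z": 0,"turn": 0.9},
  {"x": 0,"y": 0,"z": 0,"turn": 0.9},
  {"x": 0,"y": 0,"z": 0,"turn": 0.98},
  {"x": 0,"y": 0,"z": 0,"turn": 0},
  {"x": 0,"y": 0,"z": 0,"turn": 0},
])

```text
clock: 2.48
position: [0.4948, -0.0906, 0.2564]
eef_rot: [-3.141, 0.0, -0.263]
wrist_force: [-0.8, 1.0, -0.4]
finger_gap: 1.0
grip_force: 0.0
```

```bash
python3 - <<'E'
from h import *
s,im,d,c=shot('wrist');save('w2',im);np.savez('w2',im=im,d=d,p=s['position'],r=s['eef_rot'])
print(s['clock'],s['position'],s['eef_rot'],s['joint_positions'],s['moment'],s['wrist_force'])
E
```

```text
2.4833 [ 0.4947861  -0.09060964  0.2563624 ] [-3.14149554e+00  4.93882666e-04 -2.62549818e-01] [-4.21813490e-01 -5.70572725e-02  1.73827452e+00  1.76669996e-05
  1.46087844e+00  1.41153074e+00] [ 0.0204938   0.01527431 -0.00251836] [-0.84095121  0.9527057  -0.39342285]
```

View pics/w2.png

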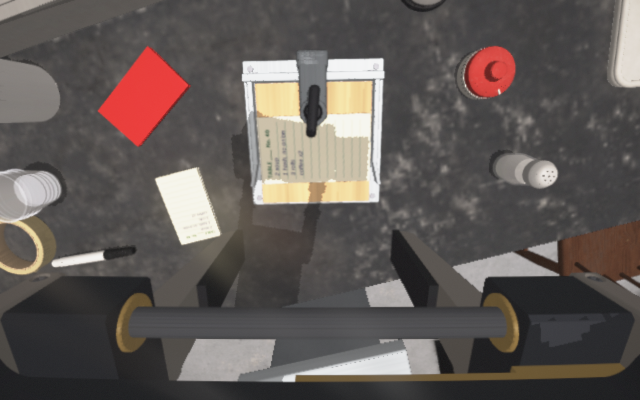

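```bash
python3 - <<'E'
from h import *
f=np.load('w2.npz');im=f['im'];d=f['d']
save('w2c',cv2.resize(im[45:215,230:395],None,fx=3.5,fy=3.5,interpolation=cv2.INTER_CUBIC))
c=manip.calibration('wrist');s=dict(position=f['p'],eef_rot=f['r'])
# heights from depth
R,o=cam(c,s)
def P(uv): return depthpts(c,s,uv,d).round(4)
print('wing',P([(312,92),(312,100),(312,110),(312,120),(311,130)]))
print('pad',P([(280,140),(350,150),(280,175),(350,175)]),'base',P([(262,200),(370,200)]),'stop',P([(265,70),(365,70)]))
# wing mask: by depth height >0.09
v,u=np.mgrid[60:160,285:345];pts=depthpts(c,s,np.c_[u.ravel(),v.ravel()],d)
m=pts[:,2]>0.1;q=np.c_[u.ravel(),v.ravel()][m]
print(m.sum(),cv2.minAreaRect(q.astype(np.float32)))
w=onz(c,s,q,0.117);r=cv2.minAreaRect((w[:,:2]*1000).astype(np.float32));print(r, w.mean(0), pts[m].mean(0), np.percentile(pts[m][:,2],[10,50,90]))
E
```

```text
wing [[ 0.5923 -0.1117  0.1174]
 [ 0.585  -0.1097  0.1181]
 [ 0.5758 -0.1072  0.1183]
 [ 0.5665 -0.1047  0.1171]
 [ 0.5573 -0.1011  0.1165]]
pad [[ 0.5525 -0.0545  0.0213]
 [ 0.5151 -0.1423  0.0218]
 [ 0.5069 -0.0408  0.0224]
 [ 0.4816 -0.1344  0.0215]] base [[ 0.4753 -0.0011  0.0046]
 [ 0.4342 -0.1552  0.0055]] stop [[ 0.6442 -0.0596  0.0058]
 [ 0.61   -0.1871  0.0054]]
579 ((316.2642517089844, 108.34754943847656), (83.37215423583984, 57.24293518066406), 85.48600769042969)
((574.8534545898438, -111.16676330566406), (56.760257720947266, 80.848388671875), 78.23503112792969) [ 0.57522658 -0.10793482  0.117     ] [ 0.57478593 -0.1080047   0.13033111] [0.11464135 0.11664782 0.11817787]
```

View pics/w2c.png

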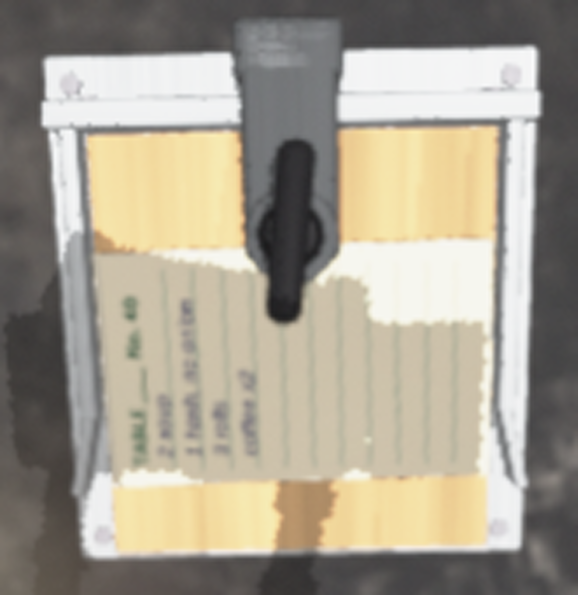

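```bash
python3 - <<'E'
from h import *
f=np.load('w2.npz');c=manip.calibration('wrist');s=dict(position=f['p'],eef_rot=f['r'])
def W(pts,z): return onz(c,s,[(230+u/3.5,45+v/3.5) for u,v in pts],z)[:,:2]
b=W([(84,555),(520,548),(43,60),(537,47)],.006);st=W([(45,127),(540,118)],.028)
n=W([(115,487),(483,472)],.0195);fa=W([(93,252),(490,238)],.0195);w=W([(296,140),(284,322)],.117)
L=lambda a:np.linalg.norm(a[1]-a[0])
yaw=lambda a:np.arctan2(*(a[1]-a[0])[::-1])
print('base',b.round(4),L(b[:2]),L(b[2:]),L(b[[0,2]]),L(b[[1,3]]),[yaw(b[:2])+np.pi/2,yaw(b[2:])+np.pi/2,yaw(b[[0,2]]),yaw(b[[1,3]])])
x=yaw(b[[0,2]])/2+yaw(b[[1,3]])/2; x=(x+yaw(b[:2])/2+yaw(b[2:])/2+np.pi/2)/2
C=b.mean(0);H=np.array([[np.cos(x),np.sin(x)],[-np.sin(x),np.cos(x)]])
h=lambda a:((a-C)@H.T).round(4)
print('C',C,'psi',x);
for k,a in dict(base=b,stop=st,near=n,far=fa,wing=w,wc=w.mean(0)[None]).items():print(k,h(a).tolist())
print('wing len',L(w),'q',x-yaw(w[::-1]),'near yaw',yaw(n)+np.pi/2,'far',yaw(fa)+np.pi/2)
E
```

```text
base [[ 0.4735  0.0117]
 [ 0.4288 -0.1669]
 [ 0.6612 -0.0337]
 [ 0.6176 -0.2134]] 0.18413681901415627 0.1848986926673047 0.19319722746269086 0.19448158833420637 [np.float64(-0.24529168717091054), np.float64(-0.23832137545385979), np.float64(-0.2374948681405543), np.float64(-0.24144079095827017)]
C [ 0.5452624  -0.10057227] psi -0.24063718043089866
base [[-0.0965, 0.092], [-0.0973, -0.0922], [0.0967, 0.0926], [0.0971, -0.0923]]
stop [[0.0705, 0.0886], [0.0696, -0.0896]]
near [[-0.0645, 0.0741], [-0.0615, -0.0735]]
far [[0.0266, 0.0762], [0.0284, -0.074]]
wing [[0.0548, -0.0023], [0.0048, 0.0024]]
wc [[0.0298, 0.0]]
wing len 0.05026022957486867 q 0.09366644209963931 near yaw -0.22050187300079727 far -0.22842827260410958
```

Request:
play_rows([
  {"x": -0.65,"y": -0.08,"z": 0.3,"turn": -0.22},
  {"x": -0.64,"y": 0,"z": 0.9,"turn": 0},
  {"x": 0,"y": 0,"z": 1,"turn": 0},
  {"x": 0,"y": 0,"z": 1,"turn": 0},
  {"x": 0,"y": 0,"z": 1,"turn": 0},
  {"x": 0,"y": 0,"z": 1,"turn": 0},
  {"x": 0,"y": 0,"z": 1,"turn": 0},
  {"x": 0,"y": 0,"z": 0.7,"turn": 0},
  {"x": 0,"y": 0,"z": 0.4,"turn": 0},
  {"x": 0,"y": 0,"z": 0.2,"turn": 0},
  {"x": 0,"y": 0,"z": 0,"turn": 0},
  {"x": 0,"y": 0,"z": 0,"turn": 0},
  {"x": 0,"y": 0,"z": 0,"turn": 0},
])

```text
clock: 3.62
position: [0.4592, -0.0791, 0.0328]
eef_rot: [3.141, -0.002, -0.243]
wrist_force: [-0.0, 0.2, 0.4]
finger_gap: 0.998
grip_force: 0.0
```

```bash
cat >> h.py <<'E'
PSI=-0.2406;C=np.array([.5453,-.1006])
def hold(p): 
    return np.array([[np.cos(PSI),np.sin(PSI)],[-np.sin(PSI),np.cos(PSI)]])@(np.array(p)[:2]-C)
def st():
    s=manip.observe();print(s['clock'],'holder',hold(s['position']).round(4),'z',round(s['position'][2],4),'yaw',round(s['eef_rot'][2],4),'F',np.round(s['wrist_force'],2),'M',np.round(s['moment'],3),'j',np.round(s['joint_positions'],2),'gap',s['finger_gap'],s['grip_force'])
E
python3 -c "from h import *;st()"
```

```text
3.6167 holder [-0.0888  0.0004] z 0.0328 yaw -0.2427 F [-0.02  0.24  0.44] M [ 0.041 -0.003 -0.021] j [-0.43  0.11  2.04 -0.    0.98  1.38] gap 0.9982037532386997 0.0
```

Request:
play_rows([
  {"x": 0,"y": 0,"z": 0.3,"turn": 0},
  {"x": 0,"y": 0,"z": 0.2,"turn": 0},
  {"x": 0,"y": 0,"z": 0.11,"turn": 0},
  {"x": 0,"y": 0,"z": 0,"turn": 0},
  {"x": 0.15,"y": 0,"z": 0,"turn": 0},
  {"x": 0.15,"y": 0,"z": 0,"turn": 0},
  {"x": 0.15,"y": 0,"z": 0,"turn": 0},
  {"x": 0.15,"y": 0,"z": 0,"turn": 0},
  {"x": 0.15,"y": 0,"z": 0,"turn": 0},
  {"x": 0,"y": 0,"z": 0,"turn": 0},
])

```text
clock: 4.45
position: [0.4811, -0.0845, 0.0136]
eef_rot: [3.141, -0.001, -0.243]
wrist_force: [0.8, -0.3, -0.6]
finger_gap: 1.001
grip_force: 0.0
```

```bash
python3 -c "from h import *;st()"
```

```text
4.45 holder [-0.0662  0.0004] z 0.0136 yaw -0.2432 F [ 0.81 -0.31 -0.56] M [ 0.033  0.032 -0.03 ] j [-0.42  0.2   1.99  0.    0.95  1.39] gap 1.0011447878154576 0.0
```

Request:
play_rows([
  {"x": 0.15,"y": 0,"z": 0,"turn": 0},
  {"x": 0.15,"y": 0,"z": 0,"turn": 0},
  {"x": 0.15,"y": 0,"z": 0,"turn": 0},
  {"x": 0.15,"y": 0,"z": 0,"turn": 0},
  {"x": 0.15,"y": 0,"z": 0,"turn": 0},
  {"x": 0.1,"y": 0,"z": 0,"turn": 0},
  {"x": 0.09,"y": 0,"z": 0,"turn": 0},
])

```text
clock: 5.03
position: [0.5077, -0.091, 0.0133]
eef_rot: [-3.142, 0.0, -0.243]
wrist_force: [-1.1, -0.5, 0.7]
finger_gap: 1.002
grip_force: 0.5
```

```bash
python3 - <<'E'
from h import *
st();s,im,d,c=shot('wrist');np.savez('w3',im=im,d=d,p=s['position'],r=s['eef_rot'])
s2,t,_,_=shot('top')
save('w3',np.vstack([im[:260],cv2.resize(t[160:265,290:395],(640,340))[:, :]]) )
E
```

```text
5.0333 holder [-0.0388  0.0004] z 0.0133 yaw -0.2432 F [-1.14 -0.52  0.67] M [ 0.151  0.162 -0.057] j [-0.41  0.27  1.91 -0.    0.97  1.4 ] gap 1.0019720745003922 0.5338719394057989
```

View pics/w3.png

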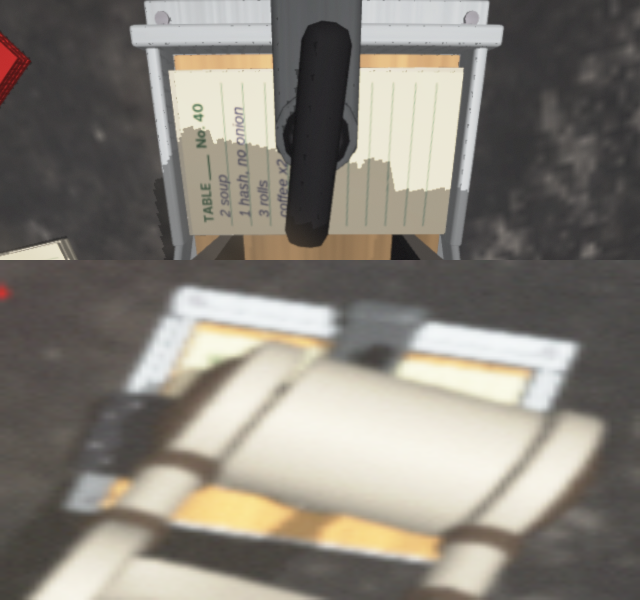

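```bash
python3 - <<'E'
from h import *
f=np.load('w3.npz');c=manip.calibration('wrist');s=dict(position=f['p'],eef_rot=f['r'])
for k,p,z in [('far',[(172,71),(462,69)],.0195),('stop',[(135,46),(500,46)],.028),('near',[(192,234),(446,234)],.0195),('wing',[(328,22),(306,246)],.117)]:
    print(k,[hold(q).round(4).tolist() for q in onz(c,s,p,z)])
E
```

```text
far [[0.06, 0.075], [0.0605, -0.0748]]
stop [[0.0702, 0.0878], [0.0698, -0.0883]]
near [[-0.0303, 0.0747], [-0.0306, -0.0767]]
wing [[0.0546, -0.0023], [0.006, 0.0027]]
```

Request:
play_rows([
  {"x": 0.08,"y": 0,"z": 0,"turn": 0},
  {"x": 0,"y": 0,"z": 0,"turn": 0},
  {"x": -0.5,"y": 0,"z": 0,"turn": 0},
  {"x": -0.5,"y": 0,"z": -0.3,"turn": 0},
  {"x": 0,"y": 0,"z": -0.7,"turn": 0},
  {"x": 0,"y": 0,"z": -0.7,"turn": 0},
])

```text
clock: 5.63
position: [0.4788, -0.0835, 0.0639]
eef_rot: [-3.141, 0.003, -0.243]
wrist_force: [0.2, -0.6, 0.2]
finger_gap: 1.001
grip_force: 0.0
```

Request:
play_rows([
  {"x": 0,"y": 0,"z": 0,"turn": -1},
  {"x": 0,"y": 0,"z": 0,"turn": -1},
  {"x": 0,"y": 0,"z": 0,"turn": -1},
  {"x": 0,"y": 0,"z": 0,"turn": -1},
  {"x": 0,"y": 0,"z": 0,"turn": -1},
  {"x": 0,"y": 0,"z": 0,"turn": -1},
  {"x": 0,"y": 0,"z": 0,"turn": -1},
  {"x": 0,"y": 0,"z": 0,"turn": -1},
  {"x": 0,"y": 0,"z": 0,"turn": -1},
  {"x": 0,"y": 0,"z": 0,"turn": -1},
  {"x": 0,"y": 0,"z": 0,"turn": -1},
  {"x": 0,"y": 0,"z": 0,"turn": -1},
  {"x": 0,"y": 0,"z": 0,"turn": -1},
  {"x": 0,"y": 0,"z": 0,"turn": -1},
  {"x": 0,"y": 0,"z": 0,"turn": -1},
  {"x": 0.9,"y": 0,"z": 0,"turn": -0.74},
  {"x": 0.83,"y": 0,"z": 0,"turn": 0},
  {"x": 0,"y": 0,"z": 0,"turn": 0},
  {"x": 0,"y": 0,"z": 0,"turn": 0},
], jaw=-1)

```text
clock: 7.22
position: [0.4949, -0.0337, 0.0643]
eef_rot: [3.141, 0.0, 1.333]
wrist_force: [0.1, -0.1, 0.3]
finger_gap: 0.004
grip_force: 0.0
```

```bash
python3 -c "from h import *;st()"
```

```text
7.2167 holder [-0.0649  0.0529] z 0.0643 yaw 1.3329 F [ 0.07 -0.1   0.27] M [-0.051 -0.043 -0.012] j [-0.31  0.13  1.95 -0.    1.06 -0.07] gap 0.0042632392445491355 0.0
```

Request:
play_rows([
  {"x": 0,"y": 0,"z": 0.7,"turn": 0},
  {"x": 0,"y": 0,"z": 0.6,"turn": 0},
  {"x": 0,"y": 0,"z": 0.27,"turn": 0},
  {"x": 0,"y": 0,"z": 0.1,"turn": 0},
  {"x": 0,"y": 0,"z": 0,"turn": 0},
  {"x": 0,"y": 0.15,"z": 0,"turn": 0},
  {"x": 0,"y": 0.15,"z": 0,"turn": 0},
  {"x": 0,"y": 0.1,"z": 0,"turn": 0},
  {"x": 0,"y": 0.1,"z": 0,"turn": 0},
  {"x": 0,"y": 0.1,"z": 0,"turn": 0},
  {"x": 0,"y": 0.05,"z": 0,"turn": 0},
])

```text
clock: 8.13
position: [0.5145, -0.0392, 0.0145]
eef_rot: [3.141, 0.0, 1.331]
wrist_force: [0.2, -0.1, -0.5]
finger_gap: 0.008
grip_force: 0.0
```

```bash
python3 - <<'E'
from h import *
st();s,im,d,c=shot('wrist');np.savez('w4',im=im,d=d,p=s['position'],r=s['eef_rot'])
save('w4',im)
E
```

```text
8.1333 holder [-0.0446  0.0523] z 0.0145 yaw 1.3309 F [ 0.23 -0.11 -0.48] M [-0.021 -0.103 -0.039] j [-0.31  0.27  1.91 -0.    0.97 -0.07] gap 0.008009307570263823 0.0
```

View pics/w4.png

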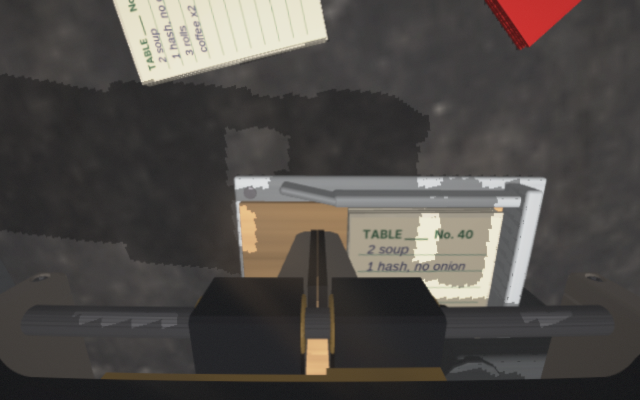

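Request:
play_rows([
  {"x": 0,"y": 0.1,"z": 0,"turn": 0},
  {"x": 0,"y": 0.1,"z": 0,"turn": 0},
  {"x": 0,"y": 0.1,"z": 0,"turn": 0},
])

```text
clock: 8.43
position: [0.5224, -0.041, 0.0141]
eef_rot: [-3.141, -0.0, 1.331]
wrist_force: [0.6, 0.2, 0.2]
finger_gap: 0.001
grip_force: 0.4
```

```bash
python3 - <<'E'
from h import *
st();s,im,d,c=shot('wrist');np.savez('w5',im=im,d=d,p=s['position'],r=s['eef_rot'])
g=cv2.cvtColor(im,cv2.COLOR_RGB2GRAY)
for r in(220,232): print(r,g[r,320:540:2].tolist())
E
```

```text
8.4333 holder [-0.0364  0.0524] z 0.0141 yaw 1.3308 F [0.64 0.16 0.19] M [0.075 0.086 0.02 ] j [-0.31  0.29  1.88  0.    0.97 -0.07] gap 0.0006794343643970667 0.38380033161956817
220 [134, 134, 135, 134, 134, 134, 134, 135, 135, 133, 110, 158, 165, 164, 165, 165, 164, 166, 164, 165, 164, 164, 164, 165, 164, 164, 164, 164, 165, 165, 165, 163, 164, 164, 165, 164, 164, 165, 164, 164, 164, 164, 165, 164, 164, 164, 164, 164, 163, 170, 222, 231, 230, 233, 229, 233, 233, 233, 233, 228, 175, 163, 163, 162, 162, 163, 161, 162, 160, 160, 161, 161, 160, 159, 159, 159, 160, 159, 158, 156, 157, 157, 157, 156, 155, 164, 219, 216, 95, 94, 91, 92, 97, 107, 160, 161, 220, 219, 219, 218, 218, 216, 203, 146, 65, 66, 67, 71, 70, 71]
232 [33, 31, 56, 75, 74, 78, 94, 115, 129, 126, 133, 161, 164, 164, 165, 164, 164, 157, 127, 89, 135, 155, 144, 86, 108, 160, 125, 102, 109, 114, 132, 117, 162, 156, 100, 108, 122, 156, 164, 164, 164, 164, 164, 164, 164, 164, 164, 164, 172, 233, 234, 234, 234, 226, 171, 221, 226, 193, 233, 179, 164, 165, 165, 164, 165, 164, 158, 133, 151, 162, 142, 139, 158, 163, 164, 163, 163, 163, 163, 163, 163, 163, 163, 163, 164, 179, 183, 95, 90, 91, 96, 97, 111, 170, 206, 220, 220, 219, 217, 217, 210, 210, 106, 73, 75, 77, 78, 80, 78, 75]
```

```bash
python3 - <<'E'
from h import *
f=np.load('w5.npz');c=manip.calibration('wrist');s=dict(position=f['p'],eef_rot=f['r'])
for p in [(341,220),(494,220),(491,232)]: print(p,hold(onz(c,s,[p],.0195)[0]).round(4))
for p in [(509,220),(506,232)]: print(p,hold(onz(c,s,[p],.028)[0]).round(4))
E
```

```text
(341, 220) [-0.0235  0.0705]
(494, 220) [0.0674 0.0704]
(491, 232) [0.0668 0.0628]
(509, 220) [0.0706 0.0734]
(506, 232) [0.0701 0.0662]
```

Request:
play_rows([
  {"x": 0,"y": 0.06,"z": 0,"turn": 0},
  {"x": 0,"y": 0.05,"z": 0,"turn": 0},
  {"x": 0,"y": 0.02,"z": 0,"turn": 0},
])

```text
clock: 8.73
position: [0.5259, -0.0416, 0.0139]
eef_rot: [-3.14, -0.001, 1.331]
wrist_force: [-2.3, 3.4, 0.0]
finger_gap: 0.008
grip_force: 1.0
```

```bash
python3 -c "from h import *;st()"
```

```text
8.7333 holder [-0.0329  0.0527] z 0.0139 yaw 1.3308 F [-2.34  3.42  0.03] M [0.367 0.192 0.002] j [-0.31  0.29  1.87  0.    0.98 -0.07] gap 0.008484350048737061 1.0343042538443115
```

Request:
play_rows([
  {"x": 0,"y": -0.4,"z": 0,"turn": 0},
  {"x": 0,"y": -0.4,"z": -0.6,"turn": 0},
  {"x": 0,"y": 0,"z": -0.7,"turn": 0},
  {"x": 0,"y": 0,"z": -0.37,"turn": 0},
  {"x": -0.7,"y": 0,"z": 0,"turn": 0},
  {"x": -0.7,"y": 0,"z": 0,"turn": 0},
  {"x": -0.7,"y": 0,"z": 0,"turn": 0},
  {"x": -0.7,"y": 0,"z": 0,"turn": 0},
  {"x": -0.7,"y": 0,"z": 0,"turn": 0},
  {"x": 0,"y": 0,"z": 0,"turn": 0},
  {"x": 0,"y": 0,"z": 0.6,"turn": 0},
  {"x": 0,"y": 0,"z": 0.6,"turn": 0},
  {"x": 0,"y": 0,"z": 0.35,"turn": 0},
  {"x": 0,"y": 0,"z": 0.1,"turn": 0},
  {"x": 0,"y": 0,"z": 0,"turn": 0},
  {"x": 0,"y": 0.15,"z": 0,"turn": 0},
  {"x": 0,"y": 0.15,"z": 0,"turn": 0},
  {"x": 0,"y": 0.1,"z": 0,"turn": 0},
])

```text
clock: 10.23
position: [0.4913, -0.1418, 0.0159]
eef_rot: [3.139, 0.001, 1.331]
wrist_force: [-0.4, 1.3, 0.7]
finger_gap: 0.001
grip_force: 0.0
```

```bash
python3 -c "from h import *;st()"
```

```text
10.2333 holder [-0.0427 -0.0529] z 0.0159 yaw 1.331 F [-0.41  1.27  0.71] M [-0.083 -0.059  0.033] j [-0.52  0.25  1.92  0.    0.97 -0.28] gap 0.0006441113203419548 0.0
```

Request:
play_rows([
  {"x": 0,"y": 0.1,"z": 0.03,"turn": 0},
  {"x": 0,"y": 0.08,"z": 0,"turn": 0},
  {"x": 0,"y": 0.06,"z": 0,"turn": 0},
  {"x": 0,"y": 0.05,"z": 0,"turn": 0},
  {"x": 0,"y": 0.03,"z": 0,"turn": 0},
])

```text
clock: 10.65
position: [0.499, -0.1435, 0.0139]
eef_rot: [-3.141, 0.0, 1.331]
wrist_force: [-1.0, 0.2, 1.3]
finger_gap: 0.006
grip_force: 0.4
```

```bash
python3 -c "from h import *;st()"
```

```text
10.65 holder [-0.0347 -0.0527] z 0.0139 yaw 1.3308 F [-0.98  0.17  1.28] M [-0.072  0.132  0.025] j [-0.51  0.27  1.9  -0.    0.97 -0.27] gap 0.006426676200731077 0.4219109340920113
```

Request:
play_rows([
  {"x": 0,"y": 0.04,"z": 0,"turn": 0},
  {"x": 0,"y": 0.04,"z": 0,"turn": 0},
  {"x": 0,"y": 0.03,"z": 0,"turn": 0},
  {"x": 0,"y": 0,"z": 0,"turn": 0},
])

```text
clock: 10.98
position: [0.501, -0.1439, 0.0137]
eef_rot: [-3.138, -0.0, 1.331]
wrist_force: [-6.2, 0.0, 4.0]
finger_gap: 0.005
grip_force: 2.9
```

```bash
python3 -c "from h import *;st()"
```

```text
10.9833 holder [-0.0327 -0.0526] z 0.0137 yaw 1.3311 F [-6.23  0.01  3.99] M [0.041 0.874 0.039] j [-0.51  0.28  1.89 -0.    0.97 -0.27] gap 0.005069644000344966 2.8847713849972934
```

Request:
play_rows([
  {"x": 0,"y": -0.5,"z": 0,"turn": 0},
  {"x": 0,"y": 0,"z": -0.6,"turn": 0},
  {"x": 0,"y": 0,"z": -0.9,"turn": 0},
  {"x": 0,"y": 0,"z": -1,"turn": 0},
  {"x": -0.7,"y": 0.3,"z": -1,"turn": 0},
  {"x": -0.7,"y": 0.6,"z": -1,"turn": 0},
  {"x": -0.7,"y": 0.5,"z": -1,"turn": 0},
  {"x": 0,"y": 0,"z": -0.5,"turn": 0},
  {"x": 0,"y": 0,"z": 0,"turn": 0},
  {"x": 0,"y": 0,"z": 0,"turn": 0},
])

```text
clock: 11.82
position: [0.5138, -0.212, 0.1941]
eef_rot: [3.14, 0.0, 1.331]
wrist_force: [-0.2, -0.8, 0.1]
finger_gap: 0.003
grip_force: 0.0
```

```bash
python3 - <<'E'
from h import *
st();s,im,d,c=shot('wrist');np.savez('w6',im=im,d=d,p=s['position'],r=s['eef_rot'])
save('w6',im)
E
```

```text
11.8167 holder [-0.004  -0.1156] z 0.1941 yaw 1.3306 F [-0.21 -0.78  0.14] M [-0.05  -0.047  0.054] j [-0.61  0.12  1.68  0.    1.34 -0.37] gap 0.0031969343963983796 0.0
```

View pics/w6.png

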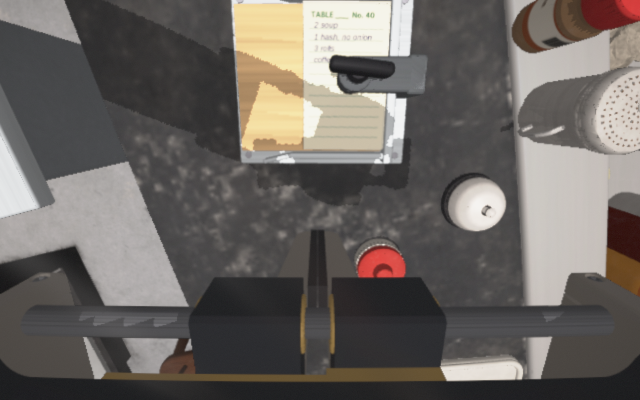

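```bash
python3 - <<'E'
from h import *
f=np.load('w6.npz');c=manip.calibration('wrist');s=dict(position=f['p'],eef_rot=f['r']);im=f['im']
g=cv2.cvtColor(im,cv2.COLOR_RGB2GRAY).astype(int)
for r in(20,40,105,140):
    e=np.abs(np.diff(g[r,290:420])); k=[(290+i,e[i]) for i in np.argsort(-e)[:8]]; print(r,sorted(k))
for p in [(303.5,20),(303.5,140),(391,20),(385.5,140)]: print(p,hold(onz(c,s,[p],.0195)[0]).round(4))
for p in [(329.5,62),(395,70)]: print(p,hold(onz(c,s,[p],.117)[0]).round(4))
E
```

```text
20 [(np.int64(302), np.int64(11)), (np.int64(389), np.int64(75)), (np.int64(391), np.int64(59)), (np.int64(392), np.int64(15)), (np.int64(399), np.int64(12)), (np.int64(410), np.int64(24)), (np.int64(411), np.int64(71)), (np.int64(412), np.int64(55))]
40 [(np.int64(303), np.int64(19)), (np.int64(388), np.int64(98)), (np.int64(389), np.int64(14)), (np.int64(390), np.int64(46)), (np.int64(391), np.int64(38)), (np.int64(409), np.int64(42)), (np.int64(410), np.int64(91)), (np.int64(411), np.int64(20))]
105 [(np.int64(311), np.int64(37)), (np.int64(381), np.int64(29)), (np.int64(384), np.int64(43)), (np.int64(385), np.int64(25)), (np.int64(386), np.int64(51)), (np.int64(387), np.int64(19)), (np.int64(405), np.int64(92)), (np.int64(406), np.int64(56))]
140 [(np.int64(301), np.int64(43)), (np.int64(303), np.int64(34)), (np.int64(382), np.int64(33)), (np.int64(384), np.int64(25)), (np.int64(386), np.int64(36)), (np.int64(392), np.int64(28)), (np.int64(402), np.int64(56)), (np.int64(403), np.int64(55))]
(303.5, 20) [-0.0191  0.0592]
(303.5, 140) [-0.0204 -0.064 ]
(391, 20) [0.0721 0.0596]
(385.5, 140) [ 0.0735 -0.0638]
(329.5, 62) [0.0044 0.002 ]
(395, 70) [ 0.0554 -0.0035]
```

Request:
play_rows([
  {"x": 0,"y": 0,"z": 0,"turn": -1},
  {"x": 0,"y": 0,"z": 0,"turn": -1},
  {"x": 0,"y": 0,"z": 0,"turn": -1},
  {"x": 0,"y": 0,"z": 0,"turn": -1},
  {"x": 0,"y": 0,"z": 0,"turn": -1},
  {"x": 0,"y": 0,"z": 0,"turn": -1},
  {"x": 0,"y": 0,"z": 0,"turn": -1},
  {"x": 0,"y": 0,"z": 0,"turn": -1},
  {"x": 0,"y": 0,"z": 0,"turn": -1},
  {"x": 0,"y": 0,"z": 0,"turn": -1},
  {"x": 0,"y": 0,"z": 0,"turn": -1},
  {"x": 0,"y": 0,"z": 0,"turn": -1},
  {"x": 0,"y": 0,"z": 0,"turn": -1},
  {"x": 0,"y": 0,"z": 0,"turn": -1},
  {"x": 0,"y": 0,"z": 0,"turn": -0.7},
  {"x": -0.25,"y": 0.98,"z": 0,"turn": 0},
  {"x": -0.25,"y": 0.98,"z": 0,"turn": 0},
  {"x": -0.24,"y": 0.98,"z": 0,"turn": 0},
  {"x": 0,"y": 1,"z": 0,"turn": 0},
  {"x": 0,"y": 0,"z": 0,"turn": 0},
], jaw=0)

```text
clock: 13.53
position: [0.5736, -0.102, 0.1911]
eef_rot: [3.139, -0.005, 2.806]
wrist_force: [0.6, -0.3, 0.4]
finger_gap: 0.502
grip_force: 0.0
```

Request:
play_rows([
  {"x": 0,"y": 0,"z": 0,"turn": 0},
  {"x": 0,"y": 0,"z": 0,"turn": 0},
])

```text
clock: 13.7
position: [0.5727, -0.1073, 0.1921]
eef_rot: [-3.141, -0.003, 2.802]
wrist_force: [-0.1, -1.1, -0.5]
finger_gap: 0.498
grip_force: 0.0
```

```bash
python3 -c "from h import *;st()"
```

```text
13.7 holder [0.0282 0.    ] z 0.1921 yaw 2.8017 F [-0.13 -1.07 -0.53] M [ 0.008 -0.177  0.009] j [-0.39  0.2   1.6  -0.    1.35 -1.62] gap 0.49812731592814413 0.0
```

Request:
play_rows([
  {"x": -0.06,"y": 0,"z": 0.5,"turn": 0},
  {"x": 0,"y": 0,"z": 0.8,"turn": 0},
  {"x": 0,"y": 0,"z": 0.8,"turn": 0},
  {"x": 0,"y": 0,"z": 0.7,"turn": 0},
  {"x": 0,"y": 0,"z": 0.4,"turn": 0},
  {"x": 0,"y": 0,"z": 0.27,"turn": 0},
  {"x": 0,"y": 0,"z": 0,"turn": 0},
  {"x": 0,"y": 0,"z": 0,"turn": 0},
  {"x": 0,"y": 0,"z": 0,"turn": 0},
])

```text
clock: 14.45
position: [0.5766, -0.1091, 0.0913]
eef_rot: [-3.141, 0.003, 2.801]
wrist_force: [-0.1, -0.4, -0.4]
finger_gap: 0.5
grip_force: 0.0
```

```bash
python3 -c "from h import *;st()"
```

```text
14.45 holder [ 0.0324 -0.0008] z 0.0913 yaw 2.8006 F [-0.14 -0.43 -0.43] M [-0.023 -0.19  -0.024] j [-0.39  0.31  1.67 -0.    1.16 -1.62] gap 0.5001196964982976 0.0
```

Request:
play_rows([
  {"x": 0,"y": 0,"z": 0,"turn": 0},
  {"x": 0,"y": 0,"z": 0,"turn": 0},
  {"x": 0,"y": 0,"z": 0,"turn": 0},
  {"x": 0,"y": 0,"z": 0,"turn": 0},
  {"x": 0,"y": 0,"z": 0,"turn": 0},
  {"x": 0,"y": 0,"z": 0,"turn": 0},
  {"x": 0,"y": 0,"z": 0,"turn": 0},
  {"x": 0,"y": 0,"z": 0,"turn": 0},
], jaw=-1, squeeze=25)

```text
clock: 15.12
position: [0.576, -0.1079, 0.09]
eef_rot: [3.141, 0.001, 2.801]
wrist_force: [2.8, 4.4, 0.9]
finger_gap: 0.179
grip_force: 23.8
```

```bash
python3 -c "from h import *;st()"
```

```text
15.1167 holder [0.0315 0.0002] z 0.09 yaw 2.8009 F [2.84 4.37 0.86] M [ 0.795 -0.545  0.014] j [-0.39  0.31  1.68  0.    1.15 -1.62] gap 0.1794519957557097 23.758590603661105
```

Request:
play_rows([
  {"x": 0,"y": 0.03,"z": 0,"turn": 0.2},
  {"x": 0,"y": 0,"z": 0.0026,"turn": 0.6},
  {"x": 0,"y": 0,"z": 0.0026,"turn": 0.6},
  {"x": 0,"y": 0,"z": 0.0026,"turn": 0.6},
  {"x": 0,"y": 0,"z": 0.0026,"turn": 0.6},
  {"x": 0,"y": 0,"z": 0.0026,"turn": 0.6},
])

```text
clock: 15.62
position: [0.576, -0.1079, 0.0897]
eef_rot: [-3.141, 0.001, 2.477]
wrist_force: [1.3, 2.3, 2.6]
finger_gap: 0.18
grip_force: 23.9
```

```bash
cat >> h.py <<'E'
def tq():
    s=manip.observe();print(round(s['clock'],2),'yaw',round(s['eef_rot'][2],3),'Mz',round(s['moment'][2],3),'M',np.round(s['moment'][:2],2),'F',np.round(s['wrist_force'],1),'t6',round(s['joint_torque'][5],3),'j6',round(s['joint_positions'][5],3),'v6',round(s['qvel'][5],2),'z',round(s['position'][2],4),'gap',round(s['finger_gap'],3),'grip',round(s['grip_force'],1))
E
python3 -c "from h import *;tq()"
```

```text
15.62 yaw 2.477 Mz 0.0 M [ 0.41 -0.31] F [1.3 2.3 2.6] t6 -0.709 j6 -1.297 v6 0.71 z 0.0897 gap 0.18 grip 23.9
```

Request:
play_rows([
  {"x": 0,"y": 0,"z": 0.0016,"turn": 0.6},
  {"x": 0,"y": 0,"z": 0.0016,"turn": 0.6},
  {"x": 0,"y": 0,"z": 0.0016,"turn": 0.6},
])

```text
clock: 15.87
position: [0.576, -0.1079, 0.0896]
eef_rot: [-3.141, 0.001, 2.297]
wrist_force: [0.8, 1.3, 2.0]
finger_gap: 0.179
grip_force: 23.9
```

```bash
python3 -c "from h import *;tq()"
```

```text
15.87 yaw 2.297 Mz 0.074 M [ 0.38 -0.37] F [0.8 1.3 2. ] t6 -0.709 j6 -1.117 v6 0.71 z 0.0896 gap 0.179 grip 23.9
```

Request:
play_rows([
  {"x": 0,"y": 0,"z": 0.0016,"turn": 0.6},
  {"x": 0,"y": 0,"z": 0.0016,"turn": 0.6},
  {"x": 0,"y": 0,"z": 0.0016,"turn": 0.6},
  {"x": 0,"y": 0,"z": 0.0016,"turn": 0.6},
  {"x": 0,"y": 0,"z": 0.0016,"turn": 0.6},
])

```text
clock: 16.28
position: [0.576, -0.108, 0.0893]
eef_rot: [-3.141, 0.001, 1.997]
wrist_force: [0.6, 2.3, 2.6]
finger_gap: 0.182
grip_force: 23.9
```

```bash
python3 -c "from h import *;tq()"
```

```text
16.28 yaw 1.997 Mz 0.017 M [ 0.33 -0.27] F [0.6 2.3 2.6] t6 -0.709 j6 -0.817 v6 0.71 z 0.0893 gap 0.182 grip 23.9
```

Request:
play_rows([
  {"x": 0,"y": 0,"z": 0.0016,"turn": 0.6},
  {"x": 0,"y": 0,"z": 0.0016,"turn": 0.6},
  {"x": 0,"y": 0,"z": 0.0016,"turn": 0.6},
  {"x": 0,"y": 0,"z": 0.0016,"turn": 0.6},
])

```text
clock: 16.62
position: [0.5759, -0.108, 0.0892]
eef_rot: [-3.141, 0.001, 1.757]
wrist_force: [0.4, 0.9, 2.0]
finger_gap: 0.178
grip_force: 24.0
```

```bash
python3 -c "from h import *;tq()"
```

```text
16.62 yaw 1.757 Mz 0.007 M [ 0.32 -0.13] F [0.4 0.9 2. ] t6 -0.709 j6 -0.577 v6 0.71 z 0.0892 gap 0.178 grip 24.0
```

Request:
play_rows([
  {"x": 0,"y": 0,"z": 0.0016,"turn": 0.6},
  {"x": 0,"y": 0,"z": 0.0016,"turn": 0.6},
  {"x": 0,"y": 0,"z": 0.0016,"turn": 0.6},
  {"x": 0,"y": 0,"z": 0.0016,"turn": 0.6},
])

```text
clock: 16.95
position: [0.5758, -0.108, 0.089]
eef_rot: [-3.141, 0.001, 1.517]
wrist_force: [0.5, 1.6, 2.5]
finger_gap: 0.181
grip_force: 24.0
```

```bash
python3 - <<'E'
from h import *
tq();s,im,d,c=shot('wrist');save('w7',im)
E
```

```text
16.95 yaw 1.517 Mz 0.072 M [ 0.28 -0.12] F [0.5 1.6 2.5] t6 -0.708 j6 -0.337 v6 0.71 z 0.089 gap 0.181 grip 24.0
```

View pics/w7.png

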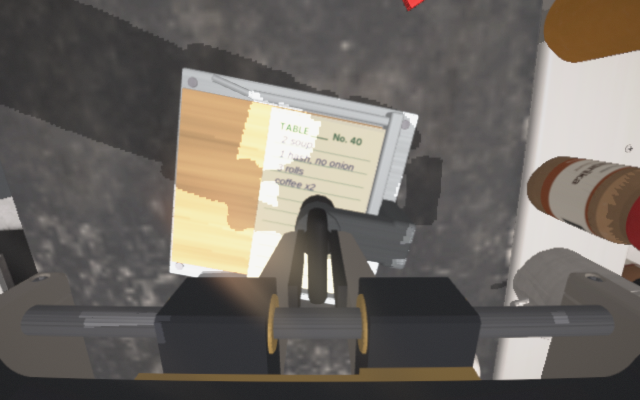

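Request:
play_rows([
  {"x": 0,"y": 0,"z": 0.0016,"turn": 0.6},
  {"x": 0,"y": 0,"z": 0.0016,"turn": 0.6},
  {"x": 0,"y": 0,"z": 0.0016,"turn": 0.6},
])

```text
clock: 17.25
position: [0.5758, -0.108, 0.0888]
eef_rot: [-3.141, 0.001, 1.339]
wrist_force: [0.9, 2.7, 4.2]
finger_gap: 0.181
grip_force: 24.1
```

```bash
python3 -c "from h import *;tq()"
```

```text
17.25 yaw 1.339 Mz 0.046 M [ 0.28 -0.08] F [0.9 2.7 4.2] t6 -0.695 j6 -0.159 v6 0.72 z 0.0888 gap 0.181 grip 24.1
```

Request:
play_rows([
  {"x": 0,"y": 0,"z": 0.0016,"turn": 0.6},
  {"x": 0,"y": 0,"z": 0.0016,"turn": 0.6},
  {"x": 0,"y": 0,"z": 0.0016,"turn": 0.6},
])

```text
clock: 17.5
position: [0.5757, -0.1079, 0.0888]
eef_rot: [-3.141, 0.001, 1.159]
wrist_force: [-1.4, 2.1, 3.6]
finger_gap: 0.181
grip_force: 24.2
```

```bash
python3 -c "from h import *;tq()"
```

```text
17.5 yaw 1.159 Mz 0.062 M [0.32 0.08] F [-1.4  2.1  3.6] t6 -0.642 j6 0.021 v6 0.71 z 0.0888 gap 0.181 grip 24.2
```

Request:
play_rows([
  {"x": 0,"y": 0,"z": 0.0016,"turn": 0.6},
  {"x": 0,"y": 0,"z": 0.0016,"turn": 0.6},
])

```text
clock: 17.67
position: [0.5757, -0.1079, 0.0888]
eef_rot: [-3.141, 0.001, 1.039]
wrist_force: [-0.1, 2.4, 5.2]
finger_gap: 0.177
grip_force: 24.3
```

```bash
python3 -c "from h import *;tq()"
```

```text
17.67 yaw 1.039 Mz 0.119 M [0.39 0.11] F [-0.1  2.4  5.2] t6 -0.604 j6 0.141 v6 0.71 z 0.0888 gap 0.177 grip 24.3
```

Request:
play_rows([
  {"x": 0,"y": 0,"z": 0.0016,"turn": 0.6},
  {"x": 0,"y": 0,"z": 0.0016,"turn": 0.6},
])

```text
clock: 17.83
position: [0.5757, -0.1079, 0.0887]
eef_rot: [3.142, 0.001, 0.919]
wrist_force: [-0.8, 1.7, 4.4]
finger_gap: 0.181
grip_force: 24.3
```

```bash
python3 -c "from h import *;tq()"
```

```text
17.83 yaw 0.919 Mz 0.156 M [0.31 0.21] F [-0.8  1.7  4.4] t6 -0.597 j6 0.261 v6 0.71 z 0.0887 gap 0.181 grip 24.3
```

Request:
play_rows([
  {"x": 0,"y": 0,"z": 0.0016,"turn": 0.6},
  {"x": 0,"y": 0,"z": 0.0016,"turn": 0.6},
  {"x": 0,"y": 0,"z": 0.0016,"turn": 0.6},
  {"x": 0,"y": 0,"z": 0.0016,"turn": 0.6},
  {"x": 0,"y": 0,"z": 0.0016,"turn": 0.6},
  {"x": 0,"y": 0,"z": 0.0016,"turn": 0.6},
  {"x": 0,"y": 0,"z": 0.0016,"turn": 0.6},
  {"x": 0,"y": 0,"z": 0.0016,"turn": 0.6},
  {"x": 0,"y": 0,"z": 0.0016,"turn": 0.6},
  {"x": 0,"y": 0,"z": 0.0016,"turn": 0.6},
])

```text
clock: 18.67
position: [0.5756, -0.1078, 0.0883]
eef_rot: [3.141, 0.001, 0.319]
wrist_force: [-1.7, 3.3, 4.7]
finger_gap: 0.182
grip_force: 24.4
```

```bash
python3 -c "from h import *;tq()"
```

```text
18.67 yaw 0.319 Mz 0.177 M [0.47 0.29] F [-1.7  3.3  4.7] t6 -0.574 j6 0.861 v6 0.72 z 0.0883 gap 0.182 grip 24.4
```

Request:
play_rows([
  {"x": 0,"y": 0,"z": 0.0016,"turn": 0.6},
  {"x": 0,"y": 0,"z": 0.0016,"turn": 0.6},
  {"x": 0,"y": 0,"z": 0.0016,"turn": 0.6},
  {"x": 0,"y": 0,"z": 0.0016,"turn": 0.6},
])

```text
clock: 19.0
position: [0.5756, -0.1077, 0.0881]
eef_rot: [3.141, 0.001, 0.079]
wrist_force: [-0.4, 2.9, 5.4]
finger_gap: 0.18
grip_force: 24.5
```

```bash
python3 -c "from h import *;tq()"
```

```text
19.0 yaw 0.079 Mz 0.209 M [0.56 0.3 ] F [-0.4  2.9  5.4] t6 -0.565 j6 1.101 v6 0.71 z 0.0881 gap 0.18 grip 24.5
```

Request:
play_rows([
  {"x": 0,"y": 0,"z": 0.0016,"turn": 0.6},
  {"x": 0,"y": 0,"z": 0.0016,"turn": 0.6},
  {"x": 0,"y": 0,"z": 0.0016,"turn": 0.6},
  {"x": 0,"y": 0,"z": 0.0016,"turn": 0.5},
  {"x": 0,"y": 0,"z": 0.001,"turn": 0.3},
  {"x": 0,"y": 0,"z": 0,"turn": 0},
  {"x": 0,"y": 0,"z": 0,"turn": 0},
  {"x": 0,"y": 0,"z": 0,"turn": 0},
])

```text
clock: 19.67
position: [0.5756, -0.1076, 0.0879]
eef_rot: [3.141, 0.001, -0.178]
wrist_force: [-0.9, 3.8, 4.1]
finger_gap: 0.177
grip_force: 24.5
```

```bash
python3 -c "from h import *;tq()"
```

```text
19.67 yaw -0.178 Mz 0.136 M [0.56 0.23] F [-0.9  3.8  4.1] t6 0.178 j6 1.358 v6 0.0 z 0.0879 gap 0.177 grip 24.5
```

Request:
play_rows([
  {"x": 0,"y": 0,"z": 0,"turn": 0},
  {"x": 0,"y": 0,"z": 0,"turn": 0},
  {"x": 0,"y": 0,"z": 0,"turn": 0},
  {"x": 0,"y": 0,"z": 0,"turn": 0},
  {"x": 0,"y": 0,"z": 0,"turn": 0},
  {"x": 0,"y": 0,"z": 0,"turn": 0},
], jaw=0)

```text
clock: 20.17
position: [0.5757, -0.1078, 0.0871]
eef_rot: [3.141, 0.0, -0.179]
wrist_force: [-0.6, -0.3, 0.1]
finger_gap: 0.5
grip_force: 0.0
```

Request:
play_rows([
  {"x": 0,"y": 0,"z": -0.3,"turn": 0},
  {"x": 0,"y": 0,"z": -0.6,"turn": 0},
  {"x": 0,"y": 0,"z": -1,"turn": 0},
  {"x": 0,"y": 0,"z": -1,"turn": 0},
  {"x": 0,"y": 0,"z": -1,"turn": 0},
  {"x": -1,"y": 0,"z": 0,"turn": 0},
  {"x": -1,"y": 0,"z": 0,"turn": 0},
  {"x": 0,"y": 0,"z": 0,"turn": 0},
  {"x": 0,"y": 0,"z": 0,"turn": 0},
  {"x": 0,"y": 0,"z": 0,"turn": 0},
])

```text
clock: 21.0
position: [0.5175, -0.0972, 0.205]
eef_rot: [3.141, -0.002, -0.179]
wrist_force: [0.0, 0.6, 0.7]
finger_gap: 0.502
grip_force: 0.0
```

```bash
python3 - <<'E'
from h import *
tq();st();s,im,d,c=shot('wrist');np.savez('w8',im=im,d=d,p=s['position'],r=s['eef_rot'])
v,u=np.mgrid[20:260,200:440];uv=np.c_[u.ravel(),v.ravel()]
pts=depthpts(c,s,uv,d);m=(pts[:,2]>.1)&(pts[:,2]<.125)
P=np.array([hold(p) for p in pts[m]]);k=(np.abs(P-[.03,0])<.04).all(1);P=P[k];print(len(P),P.mean(0),np.median(pts[m][k][:,2]))
a=np.linalg.svd(P-P.mean(0))[2][0] if len(P)<4000 else 0;print('wing dir q',-np.arctan2(a[1],a[0]),np.ptp((P-P.mean(0))@a))
pd=(pts[:,2]>.012)&(pts[:,2]<.024);g=cv2.cvtColor(im,cv2.COLOR_RGB2GRAY).astype(int)
E
```

```text
21.0 yaw -0.179 Mz 0.032 M [ 0.01 -0.  ] F [0.  0.6 0.7] t6 -0.002 j6 1.335 v6 -0.0 z 0.205 gap 0.502 grip 0.0
21.0 holder [-0.0278 -0.0033] z 0.205 yaw -0.1793 F [0.01 0.59 0.75] M [ 0.013 -0.001  0.032] j [-0.42  0.04  1.75  0.    1.36  1.33] gap 0.501791130736925 0.0
729 [0.03092719 0.00023311] 0.11449185875761869
wing dir q 3.026887695603856 0.05080888506593792
```

```bash
python3 - <<'E'
from h import *
f=np.load('w8.npz');c=manip.calibration('wrist');s=dict(position=f['p'],eef_rot=f['r']);im=f['im'].astype(float)
R,o=cam(c,s);K=np.array(c['camera_matrix'])
# sample profile along holder x on pad-top plane at several y; pad = low saturation vs wood
hx=np.arange(-.06,.085,.0005)
for y in(.065,.05,.035,-.045,-.06):
    w=np.array([[*(C+[np.cos(PSI)*x-np.sin(PSI)*y,np.sin(PSI)*x+np.cos(PSI)*y]),.0195] for x in hx])
    uv,_=cv2.projectPoints(w,cv2.Rodrigues(R.T)[0],-R.T@o,K,np.array(c['D'],float));uv=uv.reshape(-1,2)
    px=cv2.remap(f['im'],uv[:,0].astype(np.float32)[None],uv[:,1].astype(np.float32)[None],1)[0].astype(float)
    sat=1-px.min(1)/(px.max(1)+1)
    a=sat[:40].mean(); b=sat[120:160].mean()
    i=np.where(sat<(a+b)/2)[0][0]; g=np.abs(np.diff(px.mean(1)[220:]));print(y,'near',hx[i].round(4),round(a,2),round(b,2),'far grads',[(hx[220+j].round(4),g[j].round()) for j in sorted(np.argsort(-g)[:4])])
E
```

```text
0.065 near -0.0195 0.35 0.16 far grads [(np.float64(0.07), np.float64(13.0)), (np.float64(0.0705), np.float64(11.0)), (np.float64(0.071), np.float64(11.0)), (np.float64(0.0715), np.float64(12.0))]
0.05 near -0.02 0.36 0.14 far grads [(np.float64(0.0695), np.float64(12.0)), (np.float64(0.07), np.float64(17.0)), (np.float64(0.071), np.float64(10.0)), (np.float64(0.0715), np.float64(11.0))]
0.035 near -0.02 0.35 0.16 far grads [(np.float64(0.0695), np.float64(16.0)), (np.float64(0.07), np.float64(16.0)), (np.float64(0.0715), np.float64(9.0)), (np.float64(0.072), np.float64(11.0))]
-0.045 near -0.0205 0.33 0.12 far grads [(np.float64(0.069), np.float64(16.0)), (np.float64(0.0695), np.float64(17.0)), (np.float64(0.0715), np.float64(17.0)), (np.float64(0.072), np.float64(12.0))]
-0.06 near -0.0205 0.39 0.15 far grads [(np.float64(0.069), np.float64(15.0)), (np.float64(0.0695), np.float64(13.0)), (np.float64(0.071), np.float64(10.0)), (np.float64(0.0715), np.float64(13.0))]
```

The pad's near edge measures −0.020 m all the way across, so the pad is home. The knob is about 90° past first touch.

```bash
python3 -c "from plant import manip;print(manip.sign_off())"
```

```text
the job is handed in; nothing more can be done
None
```

The job is handed in: the pad is home against the back stop (within about 1 mm by camera), the knob was turned about 90° past first touch (judged from wrist-joint torque; clamp force not measured directly), and the gripper has let go and is clear; the verdict was not shown.

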